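# Release and push off the cover of a filter holder

## Robot

A 6-joint arm with a two-finger parallel gripper is mounted at the origin on a cart in front of the work surface, level with it; the furniture and walls round the work are solid. World frame = base frame: x ahead of the robot, y to its left, z up, the work surface at z = 0. Lengths are in m, angles in degrees, forces in N, time in s.
With the tool pointing down it reaches from about 0.4 to 0.825 m from the base axis. Payload 7 kg.
Tool frame: the origin (TCP) lies at the centre of the arm's flange, where the gripper is bolted on; the fingertips stand 178 mm ahead of it and the grasp point (between the pads) lies 159 mm ahead of it (tip_reach is the distance from the TCP to the fingertips, in m); z points along the fingers, y is the line along which they close (so a half turn about z gives the same grasp; the last joint's range is limited). The gripper opens to 88 mm and grips with 3 to 60 N. Pads are 19 mm wide; open, the fingers measure 130 mm over their backs; the gripper's body (78 mm by 193 mm) begins 47 mm behind the grasp point.
Start: joints at [80.105, 20.546, 0.682, 0, -70.136, -16.507], TCP at [0.3, 0.605, 0.405] pointing down, gripper open.
Joint ranges: [-176.03, 176.03], [-82.01, 121.73], [-58.28, 71.71], [-173.87, 95.51], [-174.79, -0.11], [-173.66, 173.66]. Speed limits (degrees/s): [136.94, 136.94, 172.46, 180, 180, 180].

## Interface

Orientations are given as [roll, pitch, yaw] about the fixed x, y, z axes, in that order (R = Rz(yaw) Ry(pitch) Rx(roll)).
In Python, from plant import * gives the robot as it stands.
- The arm moves only by the shell command python3 -m handwheel 'ROWS'. ROWS is JSON, a list of rows, each a list of 7 numbers: the opening, from -1 (shut) to 1 (fully open), then the shift along the tool's x, y, z as a fraction of full scale, then the turn, a rotation vector about the tool's x, y, z as a fraction of full scale. A call has 1 to 5 rows; each row shifts and turns the commanded pose from where the row before left it, along the tool's axes as they then stand; what a row does not reach is not made up. Full scale, the value 1, is 0.025 m for a shift and 6 degrees for a turn. A row lasts 1/8 s, in which the tool goes at most 62.5 mm and 10.7 degrees, less where a joint would pass 70% of its speed; a pose out of reach is approached as far as the arm can. A call with a number of a shift or a turn outside -1 to 1 is refused whole. A call with a gripper value outside its range is refused whole. The fingers move at their own pace and stop on an object; the grip force is fixed at half the most. Time passes only in rows, so rows that do not move let the fingers close. It gives the time, the measured TCP pose, the force, the opening and the grip force at its end, in the units of the state.
- get_obs(): the state, without advancing time (a new reading comes with each control period).
- snapshot(name): name is "scene" or "side" or "wrist"; returns a dict with "color" (420x560x3 uint8, red, green, blue), "fx", "fy", "cx", "cy" (pixels), "k1" (the pictures are not rectified: a ray, as slopes to the right and down, at radius r is drawn at 1 + k1 r^2 times it, then the intrinsics apply), "R" (3x3) and "t" (3): a world point X has camera coordinates R X + t; the wrist camera has in their place "tool_from_camera" (4x4, takes a point from camera to tool coordinates, whose origin is the TCP and whose axes are the flange's). Camera axes: x right, y down, z forward; pixel columns grow to the right and rows downward; lengths in m; the calibration is good to about 2 mm. A picture is of the moment at which its call begins: read the wrist's pose just before it. There is no depth.
- close_job(): hands the job in; it is judged then, once.
The state is a dict: "clock": time; "joint_pos": joint angles; "qvel": joint speeds; "tau": joint torques, N m; "tool_pos": TCP position; "orientation": TCP orientation; "force": force on the tool from outside, world axes, zero at the start; "moment": the same for the moment, N m; "opening": finger opening in m; "gripper_force": force on a finger pad.
Only numpy, scipy, OpenCV 4.12 (cv2) and the standard library are available. Lean on these libraries where they do the work, as an engineer would, in place of code of your own. Each camera call takes 0.05 s, during which the arm holds its last target. There are 200 camera calls.

## Task

Open the filter holder on the bench so that the filter can be changed: press its snap tab fully in, then push the released cover right off its seat, along the deck and completely onto the open rest next to it. Only press and push with the fingers: the cover stays flat on the holder and is never lifted. Leave the other things on the bench where they are.

Things in the scene. Friction and masses are not known exactly. Their poses are not given: they have to be found in the camera images.
- filter_holder: low dark metal filter holder on a grey plate, fixed to the bench; base plate 276 x 150 x 12 mm (x -138 to 138, y -62 to 88). Origin on the bench under the middle of its deck; x points the way the cover slides off (seat at -x, rest at +x), y to the side with the tab (the robot's side), z up. The level deck is 30 mm above the bench.
- seat_centre (a point): middle of the seat, on the deck (x -68, y 0, z 30 mm of the holder). Seat: x -124 to -14, over a round filter in a well, between side rails (|y| 42 to 52, top 46 mm above the bench) whose lips reach 5 mm inward over the cover's edges. Behind it a stop ridge (x -132 to -124, top 38 mm above the bench).
- rest_centre (a point): middle of the rest, on the deck (x 66, y 0, z 30 mm of the holder): about where the cover's origin ends up. Rest: x -12 to 122, level with the seat, open above, low curbs at |y| 42 to 52 (top 36 mm above the bench), end stop ridge at x 122 to 130 (top 40 mm), beyond it a thin hose stub to x 169.
- cover: white plastic cover, loose, about 0.15 kg: plate 104 (x) x 80 (y) x 10 mm, origin in the middle of its underside, axes parallel to the holder's. At the start it lies in the seat, its origin at seat_centre; against the end stop it is at x = 70 mm of the holder. A notch in its +y edge takes the tab's tooth, which locks it until the tab is in; then it slides on friction alone (under 2 N).
- rib (a point): middle of the rear (-x) face of the upright rib near the cover's -x edge: the face to push on, towards +x. At x -50, y 0, z 27 mm of the cover (57 mm above the bench). The rib is 8 mm thick, 56 mm wide (y); its foot is on the plate's top (40 mm above the bench), its top 67 mm above the bench. Free air behind it, above the plate and the stop ridge.
- tab_top (a point): middle of the top face of the snap tab, a black upright cap 24 x 24 mm beside the seat on the robot's side (x -68, y 70 mm of the holder), in a housing with its top 44 mm above the bench; the face is 62 mm above the bench when the tab is out, 50 mm when fully in, always higher than rails and housing. Axes as the holder's.
- tab (a joint): travel of the snap tab, straight down: 0 out, 0.012 m fully in against a hard stop. The cover is free from 0.010 m on. It yields at about 3 N (plus 15 N per m/s of speed) and stays wherever it is left: it does not spring back.
- sample_1: white screw-cap sample bottle, 34 mm across and 68 mm tall, standing by the far side of the filter holder's rest; origin under its centre; leave alone
- beaker_100: small glass beaker, 55 mm wide and 70 mm tall, standing by the far side of the filter holder's seat; origin under its centre; leave alone
- barb_1: brass hose barb, 62 mm long and 25 mm thick, lying by the near side of the filter holder; origin under its centre; leave alone
- stopwatch: flat black stopwatch, 82x58x16 mm, to the right; origin under its centre; leave alone
- notebook: small black notebook, 76x110x14 mm, to the left; origin under its centre; leave alone
- sample_2: white screw-cap sample bottle, 34 mm across and 68 mm tall, to the left; origin under its centre; leave alone
- screwdriver_flat: screwdriver, 200 mm long, lying to the right; origin under its centre; leave alone
- beaker_250: glass beaker, 75 mm wide and 95 mm tall, to the right at the back; origin under its centre; leave alone
Things that resemble listed ones, but are neither listed nor needed, are in the scene too. There is more than one size of the cover; the one meant has the size given above.

How it is judged:
By the outcome, as a careful person would: the job done as asked, in the order asked, and still so for the second after the job is handed in, with the robot touching nothing.
It also fails if it takes over 38 s, if anything falls off the work surface, if the arm or the gripper's body presses on something with over 40 N, if the wrist force passes 120 N, or if a joint passes its speed limit or range.

## Working session

There is one attempt and no reset: what is moved stays moved. The work goes in short steps, Python scripts to look and compute and a shell command to move; the robot and the scene stay as the last step left them, time stands still between calls to the robot, and variables do not carry over. Pictures are saved under pics/ and viewed, at most 10 in all, crops included, and the job is handed in when it is done.

```bash
mkdir -p pics; python3 - <<'E'
from plant import *
import cv2,pickle
o=get_obs();print(o)
d={n:snapshot(n) for n in("scene","side")}
pickle.dump(d,open('s0.pkl','wb'))
for n in d:
    cv2.imwrite(f'pics/{n}0.png',d[n]['color'][:,:,::-1]); print(n,{k:v for k,v in d[n].items() if k!='color'})
E
```

```text
{'clock': 0.0, 'joint_pos': array([ 8.01043146e+01,  2.05915646e+01,  6.32973544e-01, -1.98939593e-02,
       -7.01347765e+01, -1.65074569e+01]), 'qvel': array([-0.12900237, -0.016195  ,  0.00977707, -0.00831175, -0.02452386,
       -0.01144368]), 'tau': array([ 1.85792938e-03, -5.82717919e+01,  2.93053794e+01,  6.99704424e+00,
        6.73410657e-03, -1.72020459e-04]), 'tool_pos': array([0.30007096, 0.60441613, 0.4037156 ]), 'orientation': array([ 1.79905167e+02, -8.60136200e-03, -2.64099105e+01]), 'force': array([ 0.21907114, -0.27567555, -0.81585156]), 'moment': array([-0.03739167, -0.02256231, -0.00568111]), 'gripper_force': 0.0, 'opening': 0.08769802012310982}
scene {'fx': 547.0378355833127, 'fy': 547.0378355833127, 'cx': 283.10364927892977, 'cy': 198.40455088620658, 'k1': -0.1511934850529291, 'R': array([[ 0.00315426, -0.99972834, -0.02309341],
       [-0.39195184,  0.0200097 , -0.9197681 ],
       [ 0.91998033,  0.0119527 , -0.39178225]]), 't': array([0.01582206, 0.28493565, 1.33761382])}
side {'fx': 445.8186409274337, 'fy': 445.8186409274337, 'cx': 283.52827882050343, 'cy': 212.48852037249645, 'k1': 0.042209449328057494, 'R': array([[-0.71451631,  0.69957167,  0.00811857],
       [ 0.61245256,  0.63106119, -0.47609205],
       [-0.33818383, -0.3352033 , -0.87935798]]), 't': array([ 0.37890296, -0.29418205,  1.47711955])}
```

View pics/scene0.png

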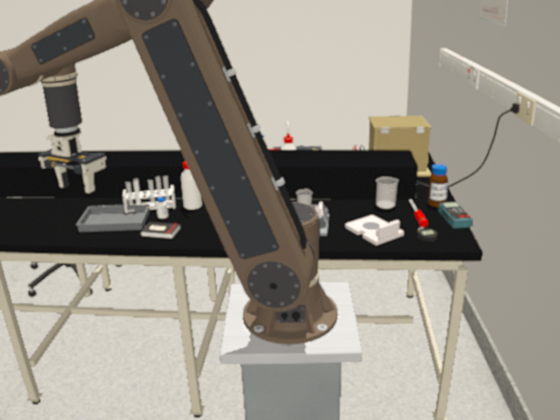

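View pics/side0.png

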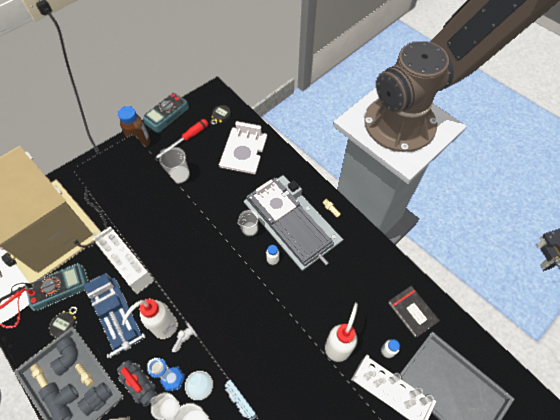

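The side view shows the holder at about (293,222). There are two white covers: one in the holder's seat at (275,200), and a larger loose one at (243,148). The one in the seat fits the description. I'll confirm it in an enlarged crop.

```bash
python3 - <<'E'
import cv2,pickle
d=pickle.load(open('s0.pkl','rb'))
c=d['side']['color'][165:275,230:355,::-1]
cv2.imwrite('pics/c1.png',cv2.resize(c,None,fx=5.4,fy=5.4,interpolation=cv2.INTER_CUBIC)[:600])
E
```

```text
(no output)
```

View pics/c1.png

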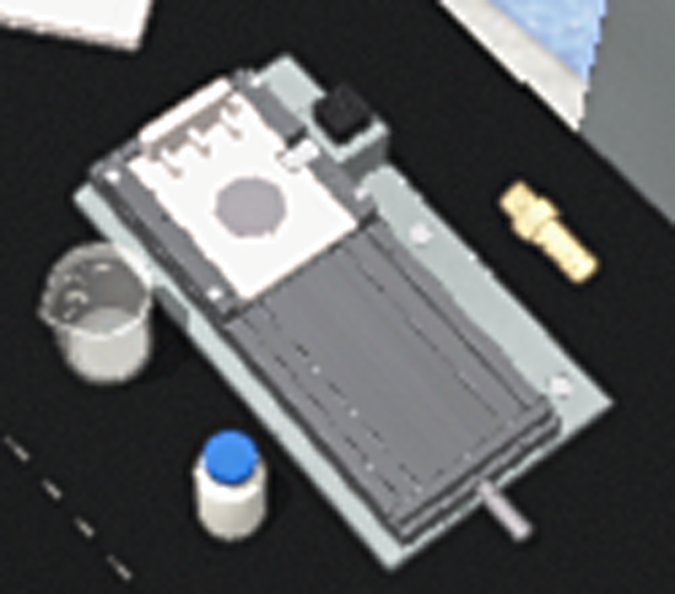

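The crop confirms the white cover in the seat with its rib at the upper left (185,115). The black tab cap is at (345,105). The grey plate's corners are at (290,55), (612,403), (393,570) and (75,195).

```bash
cat > h.py <<'E'
import numpy as np,cv2
def ray(s,uv):
    uv=np.array(uv,float).reshape(-1,2)
    p=(uv-[s['cx'],s['cy']])/[s['fx'],s['fy']]; q=p.copy()
    for _ in range(20): q=p/(1+s['k1']*(q**2).sum(1,keepdims=True))
    R,t=s['R'],s['t']
    return -R.T@t, np.c_[q,np.ones(len(q))]@R
def onz(s,uv,z):
    c,d=ray(s,uv); return c+d*((z-c[2])/d[:,2])[:,None]
def proj(s,X):
    X=np.atleast_2d(X)@s['R'].T+s['t'];q=X[:,:2]/X[:,2:]
    return q*(1+s['k1']*(q**2).sum(1,keepdims=True))*[s['fx'],s['fy']]+[s['cx'],s['cy']]
def fit(L,W):
    L=np.array(L,float);W=np.array(W,float);a,b=L.mean(0),W.mean(0)
    A=(L-a);B=(W-b);th=np.arctan2((A[:,0]*B[:,1]-A[:,1]*B[:,0]).sum(),(A*B).sum())
    R=np.array([[np.cos(th),-np.sin(th)],[np.sin(th),np.cos(th)]])
    return R,b-R@a,np.degrees(th)
E
python3 - <<'E'
from h import *
import pickle
s=pickle.load(open('s0.pkl','rb'))['side']
f=lambda l:np.array(l)/5.4+[230,165]-[0.4,0.4]
W=onz(s,f([(290,55),(612,403),(393,570),(75,195)]),.012)[:,:2]
L=np.array([(-138,88),(138,88),(138,-62),(-138,-62)])/1e3
R,t,th=fit(L,W);print(t,th,(L@R.T+t-W)*1e3)
for n,p in dict(tab=(-.068,.070),rib=(-.118,0),ribfin=(.02,0)).items(): print(n,R@p+t)
print('cap meas',onz(s,f([(343,105)]),.062))
print('ribtop meas',onz(s,f([(185,112)]),.067), R@[-.114,0]+t)
E
```

```text
[0.5219514  0.01252862] 83.64562886491183 [[-0.15895819 -0.47859342]
 [-0.42957727  1.33586853]
 [ 0.10455601 -0.39057538]
 [ 0.48397945 -0.46669972]]
tab [ 0.44485539 -0.04730619]
rib [ 0.50889146 -0.10474644]
ribfin [0.52416495 0.03240574]
cap meas [[ 0.44451267 -0.04871589  0.062     ]]
ribtop meas [[ 0.51024433 -0.10194772  0.067     ]] [ 0.50933417 -0.10077101]
```

```bash
python3 -m handwheel '[[-1,0,0,0,0,0,0.97],[-1,0,0,0,0,0,0.97],[-1,0,0,0,0,0,0.97],[-1,0,0,0,0,0,0.97],[-1,0,0,0,0,0,0.97]]'; python3 -m handwheel '[[-1,0,0,0,0,0,0.97],[-1,0,0,0,0,0,0.97],[-1,0,0,0,0,0,0.97],[-1,0,0,0,0,0,0.97],[-1,0,0,0,0,0,0.97]]'; python3 -m handwheel '[[-1,0,0,0,0,0,0.97],[-1,0,0,0,0,0,0.97],[-1,0.97,-0.333,0,0,0,0]]'
```

```text
clock: 0.72
tool_pos: [0.3001, 0.6045, 0.4041]
orientation: [180.0, -0.0, -55.7]
force: [0.5, 0.2, 0.1]
opening: 0.0433
gripper_force: 0.0
clock: 1.35
tool_pos: [0.3001, 0.6045, 0.4041]
orientation: [180.0, -0.1, -84.8]
force: [0.3, 0.2, -0.2]
opening: 0.0007
gripper_force: 0.0
clock: 1.72
tool_pos: [0.3055, 0.5802, 0.4034]
orientation: [180.0, -0.1, -96.3]
force: [-1.1, -1.0, 0.0]
opening: 0.0003
gripper_force: 0.0
```

```bash
for i in 1; do python3 -m handwheel '[[-1,0.97,-0.333,0,0,0,0],[-1,0.97,-0.333,0,0,0,0],[-1,0.97,-0.333,0,0,0,0],[-1,0.97,-0.333,0,0,0,0],[-1,0.97,-0.333,0,0,0,0]]'
python3 -m handwheel '[[-1,0.97,-0.333,0,0,0,0],[-1,0.97,-0.333,0,0,0,0],[-1,0.97,-0.333,0,0,0,0],[-1,0.97,-0.333,0,0,0,0],[-1,0.97,-0.333,0,0,0,0]]'
python3 -m handwheel '[[-1,0.97,-0.333,0,0,0,0],[-1,0.97,-0.333,0,0,0,0],[-1,0.97,-0.333,0,0,0,0],[-1,0.97,-0.333,0,0,0,0],[-1,0.97,-0.333,0,0,0,0]]'
python3 -m handwheel '[[-1,0.97,-0.333,0,0,0,0],[-1,0.97,-0.333,0,0,0,0],[-1,0.97,-0.333,0,0,0,0],[-1,0.97,-0.333,0,0,0,0],[-1,0.97,-0.333,0,0,0,0]]'; done
python3 - <<'E'
from plant import *
import cv2,pickle
o=get_obs();s=snapshot('wrist');pickle.dump((o,s),open('w1.pkl','wb'))
cv2.imwrite('pics/w1.png',s['color'][:,:,::-1]);print(s['tool_from_camera'])
E
```

```text
clock: 2.35
tool_pos: [0.3341, 0.4534, 0.4044]
orientation: [180.0, -0.0, -96.2]
force: [-0.3, -0.7, -1.1]
opening: 0.0009
gripper_force: 0.0
clock: 2.98
tool_pos: [0.3625, 0.3278, 0.4047]
orientation: [-180.0, 0.0, -96.2]
force: [0.2, 0.6, -0.4]
opening: 0.0003
gripper_force: 0.0
clock: 3.6
tool_pos: [0.3905, 0.2027, 0.4047]
orientation: [-180.0, 0.0, -96.2]
force: [0.3, 0.2, 0.1]
opening: 0.0004
gripper_force: 0.0
clock: 4.22
tool_pos: [0.4185, 0.0777, 0.4048]
orientation: [-180.0, 0.0, -96.2]
force: [0.4, 0.4, -0.0]
opening: 0.0005
gripper_force: 0.0
[[-2.04431518e-04 -9.53506706e-01 -3.01371730e-01  8.28050590e-02]
 [ 9.99999916e-01 -8.81049110e-05 -3.99582526e-04 -7.59580201e-04]
 [ 3.54452288e-04 -3.01371786e-01  9.53506644e-01  2.05929688e-02]
 [ 0.00000000e+00  0.00000000e+00  0.00000000e+00  1.00000000e+00]]
```

View pics/w1.png

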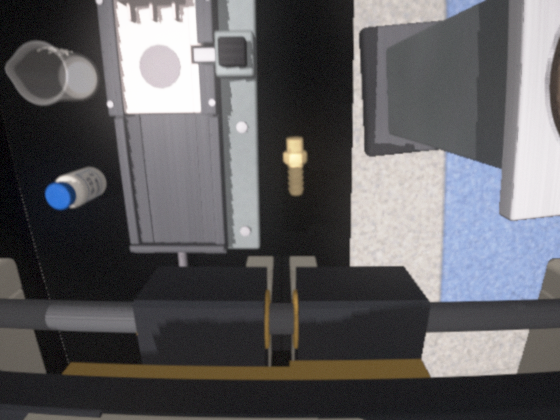

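The wrist view is aligned with the holder. It shows the tab cap at about (234,50), the plate's near end corner at (259,247) and the hose at (183,258).

```bash
cat >> h.py <<'E'
from scipy.spatial.transform import Rotation as Ro
def wcam(o,s):
    T=np.eye(4);T[:3,:3]=Ro.from_euler('xyz',o['orientation'],degrees=True).as_matrix();T[:3,3]=o['tool_pos']
    C=np.linalg.inv(T@s['tool_from_camera']);return dict(s,R=C[:3,:3],t=C[:3,3])
E
python3 - <<'E'
from h import *
import pickle
o,s=pickle.load(open('w1.pkl','rb'));s=wcam(o,s)
a=s['color'].astype(int)
m=((a.max(2)<45)).astype(np.uint8);m[:,:215]=0;m[:,250:]=0;m[:30]=0;m[75:]=0
n,l,st,c=cv2.connectedComponentsWithStats(m);print(st[1:],c[1:])
print('tab',onz(s,[(234,50)],.062), 'corner',onz(s,[(259,247)],.012))
R=Ro.from_euler('z',83.65,degrees=True).as_matrix()
t=np.array([.52195,.01253,0]);h=lambda p:R@(np.array(p)/1e3)+t
P=[h((-68+i,70+j,62)) for i in(-12,12) for j in(-12,12)]
print('proj cap',proj(s,P),'corner',h((138,88,12)),proj(s,h((138,88,12))))
print('now',o['tool_pos'],o['orientation'])
E
```

```text
[] []
tab [[ 0.4456491  -0.05208719  0.062     ]] corner [[0.45310929 0.15159893 0.012     ]]
proj cap [[221.22416124  40.9779931 ]
 [249.39636045  40.75046427]
 [222.27623782  70.53168161]
 [249.93392479  70.3632986 ]] corner [0.44975293 0.15941629 0.012     ] [[262.74015284 252.89597444]]
now [0.41848418 0.0776727  0.40475268] [-1.79984201e+02  1.10558041e-02 -9.62448307e+01]
```

```bash
python3 - <<'E'
import cv2,pickle
o,s=pickle.load(open('w1.pkl','rb'))
c=s['color'][0:130,90:270,::-1]
cv2.imwrite('pics/c2.png',cv2.resize(c,None,fx=4.4,fy=4.4,interpolation=cv2.INTER_CUBIC))
E
```

```text
(no output)
```

View pics/c2.png

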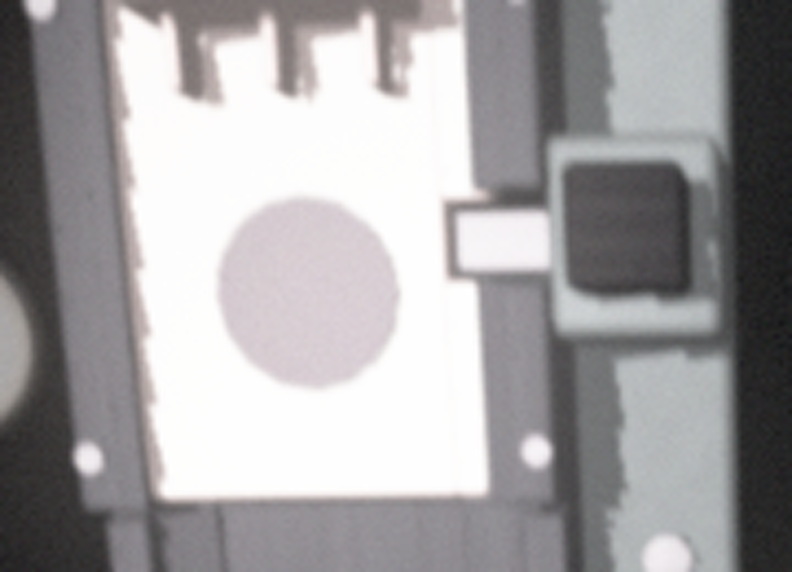

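The cap spans (218–247, 36–66) in the wrist image. That is about 3 mm from the side-view estimate, well inside the finger footprint. I'll go above the tab and descend to just over it.

```bash
python3 -m handwheel '[[-1,0.99,-0.33,0,0,0,0],[-1,0.99,-0.33,0,0,0,0],[-1,0.99,-0.33,0,0,0,0],[-1,0.99,-0.33,0,0,0,0],[-1,0.99,-0.33,0,0,0,0]]'
python3 -m handwheel '[[-1,0,0,1,0,0,0],[-1,0,0,1,0,0,0],[-1,0,0,1,0,0,0],[-1,0,0,1,0,0,0],[-1,0,0,1,0,0,0]]'
python3 -m handwheel '[[-1,0,0,0.9,0,0,0],[-1,0,0,0.2,0,0,0],[-1,0,0,0,0,0,0]]'
python3 - <<'E'
from plant import *
import cv2,pickle
import numpy as np
o=get_obs();s=snapshot('wrist');pickle.dump((o,s),open('w2.pkl','wb'));q=snapshot('side');pickle.dump(q,open('s2.pkl','wb'))
b=cv2.resize(q['color'][165:275,230:355],None,fx=3.2,fy=3.2,interpolation=cv2.INTER_CUBIC)
a=s['color'][:352,:400]
cv2.imwrite('pics/w2.png',np.hstack([a,b])[:,:,::-1]);print(o['tool_pos'],o['force'])
E
```

```text
clock: 4.9
tool_pos: [0.4458, -0.0497, 0.4047]
orientation: [-180.0, 0.0, -96.2]
force: [0.1, 0.6, -0.3]
opening: 0.0005
gripper_force: 0.0
clock: 5.52
tool_pos: [0.4458, -0.0489, 0.279]
orientation: [-180.0, 0.0, -96.2]
force: [-0.4, 0.1, -0.2]
opening: 0.0006
gripper_force: 0.0
clock: 5.9
tool_pos: [0.4462, -0.0485, 0.2524]
orientation: [180.0, -0.0, -96.2]
force: [-0.3, -0.5, 0.1]
opening: 0.0005
gripper_force: 0.0
[ 0.44619427 -0.04847531  0.25244126] [-0.27648785 -0.49075266  0.10656343]
```

View pics/w2.png

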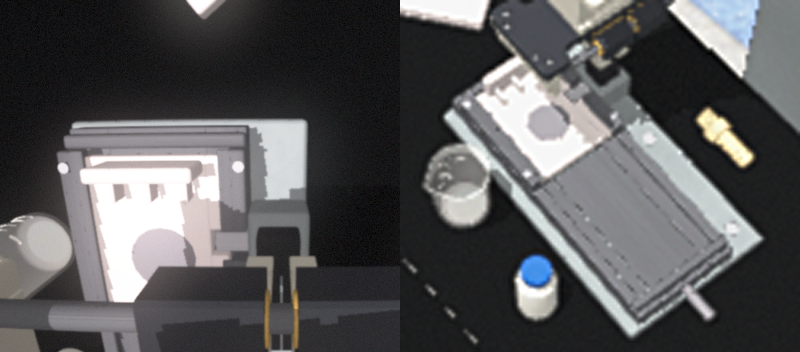

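The fingers are centred over the tab in both views (wrist: fingers at column 280, cap at columns 257–300). Next I'll press in steps while watching the force.

```bash
python3 -m handwheel '[[-1,0,0,0.4,0,0,0],[-1,0,0,0.2,0,0,0],[-1,0,0,0.2,0,0,0],[-1,0,0,0.1,0,0,0],[-1,0,0,0,0,0,0]]'
python3 - <<'E'
from h import *
import pickle
o,s=pickle.load(open('w2.pkl','rb'));s=wcam(o,s)
print('rib rear top ends',onz(s,[(81,163),(200,160)],.067),'plate back corners',onz(s,[(73,121),(306,120)],.012))
R=Ro.from_euler('z',83.65,degrees=True).as_matrix();t=np.array([.52195,.01253,0]);h=lambda p:R@(np.array(p)/1e3)+t
print(h((-118,-28,67)),h((-118,28,67)),h((-138,88,12)))
E
```

```text
clock: 6.62
tool_pos: [0.4461, -0.0481, 0.2294]
orientation: [180.0, -0.0, -96.2]
force: [-1.0, -0.3, -0.5]
opening: 0.0005
gripper_force: 0.0
rib rear top ends [[ 0.53735499 -0.11442564  0.067     ]
 [ 0.47901136 -0.10897282  0.067     ]] plate back corners [[ 0.56870757 -0.13551144  0.012     ]
 [ 0.42396704 -0.11874951  0.012     ]]
[ 0.53672722 -0.10784289  0.067     ] [ 0.48107079 -0.1016492   0.067     ] [ 0.41922687 -0.1148904   0.012     ]
```

```bash
python3 -m handwheel '[[-1,0,0,0.06,0,0,0],[-1,0,0,0.06,0,0,0],[-1,0,0,0,0,0,0]]'
```

```text
clock: 7.0
tool_pos: [0.446, -0.0482, 0.2278]
orientation: [-180.0, -0.0, -96.2]
force: [-7.5, 1.7, 20.2]
opening: 0.0005
gripper_force: 10.0
```

The hard stop was felt at 20 N with the fingertips at z ≈ 0.050, so the tab is fully in. I'll raise, go behind the rib and look.

```bash
python3 -m handwheel '[[-1,0,0,-0.4,0,0,0],[-1,0,0,-1,0,0,0],[-1,0,0,-1,0,0,0],[-1,0.82,-0.69,0,0,0,0],[-1,0.82,-0.69,0,0,0,0]]'
python3 -m handwheel '[[-1,0.82,-0.69,0,0,0,0],[-1,0.82,-0.69,0,0,0,0],[-1,0,0,0.6,0,0,0],[-1,0,0,0.8,0,0,0],[-1,0,0,0.6,0,0,0]]'
python3 -m handwheel '[[-1,0,0,0.27,0,0,0],[-1,0,0,0,0,0,0]]'
python3 - <<'E'
from plant import *
import cv2
import numpy as np
print(get_obs()['tool_pos'])
s=snapshot('wrist');q=snapshot('side')
b=cv2.resize(q['color'][165:275,230:355],None,fx=3.2,fy=3.2,interpolation=cv2.INTER_CUBIC)
a=s['color'][68:420,:400]
cv2.imwrite('pics/w3.png',np.hstack([a,b])[:,:,::-1])
E
```

```text
clock: 7.62
tool_pos: [0.4764, -0.093, 0.2874]
orientation: [-179.9, 0.0, -96.2]
force: [0.4, 1.5, -0.1]
opening: 0.0006
gripper_force: 0.0
clock: 8.25
tool_pos: [0.505, -0.1369, 0.2353]
orientation: [179.9, -0.0, -96.3]
force: [0.1, 0.0, 0.3]
opening: 0.0003
gripper_force: 0.0
clock: 8.5
tool_pos: [0.5057, -0.137, 0.2296]
orientation: [180.0, -0.0, -96.2]
force: [0.0, -0.3, 0.8]
opening: 0.0003
gripper_force: 0.0
[ 0.50569636 -0.13695675  0.22957298]
```

View pics/w3.png

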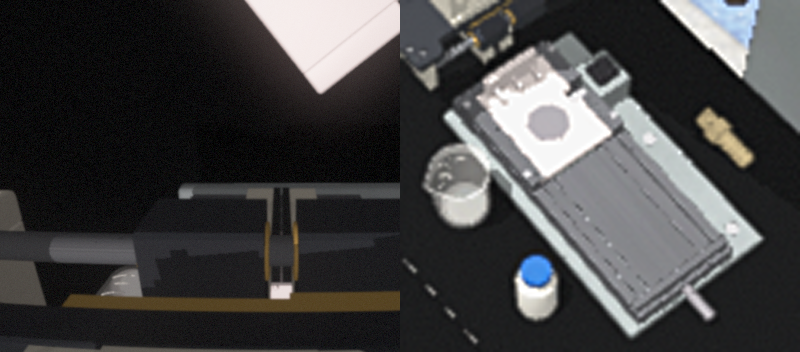

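The wrist view shows the fingers (column ~282) behind the rib with a clear gap. The side view shows the tab down in its housing. I'll push along the tool's −x.

```bash
python3 -m handwheel '[[-1,-0.4,0,0,0,0,0],[-1,-0.3,0,0,0,0,0],[-1,-0.3,0,0,0,0,0],[-1,-0.4,0,0,0,0,0],[-1,-0.4,0,0,0,0,0]]'
python3 -m handwheel '[[-1,-0.4,0,0,0,0,0],[-1,-0.4,0,0,0,0,0],[-1,-0.4,0,0,0,0,0],[-1,-0.4,0,0,0,0,0],[-1,-0.4,0,0,0,0,0]]'
```

```text
clock: 9.22
tool_pos: [0.5108, -0.0918, 0.23]
orientation: [-180.0, -0.0, -96.2]
force: [-0.2, -1.4, 0.5]
opening: 0.0003
gripper_force: 0.8
clock: 9.85
tool_pos: [0.5162, -0.0421, 0.2299]
orientation: [180.0, 0.0, -96.2]
force: [-0.3, -2.5, 2.5]
opening: 0.0008
gripper_force: 0.8
```

```bash
python3 -m handwheel '[[-1,-0.45,0,0,0,0,0],[-1,-0.45,0,0,0,0,0],[-1,-0.45,0,0,0,0,0],[-1,-0.45,0,0,0,0,0],[-1,-0.3,0,0,0,0,0]]'
python3 -m handwheel '[[-1,-0.15,0,0,0,0,0],[-1,-0.05,0,0,0,0,0],[-1,0,0,0,0,0,0]]'
python3 - <<'E'
from plant import *
import cv2
print(get_obs()['tool_pos'])
q=snapshot('side')
cv2.imwrite('pics/s4.png',cv2.resize(q['color'][165:275,230:355],None,fx=5.4,fy=5.4,interpolation=cv2.INTER_CUBIC)[:,:,::-1])
E
```

```text
clock: 10.48
tool_pos: [0.5219, 0.0102, 0.2299]
orientation: [-180.0, 0.0, -96.2]
force: [0.2, -2.2, 2.0]
opening: 0.0004
gripper_force: 0.8
clock: 10.85
tool_pos: [0.5224, 0.0144, 0.2298]
orientation: [-180.0, 0.0, -96.3]
force: [0.0, -0.7, 0.4]
opening: 0.0003
gripper_force: 0.0
[0.52236718 0.01439167 0.22984558]
```

View pics/s4.png

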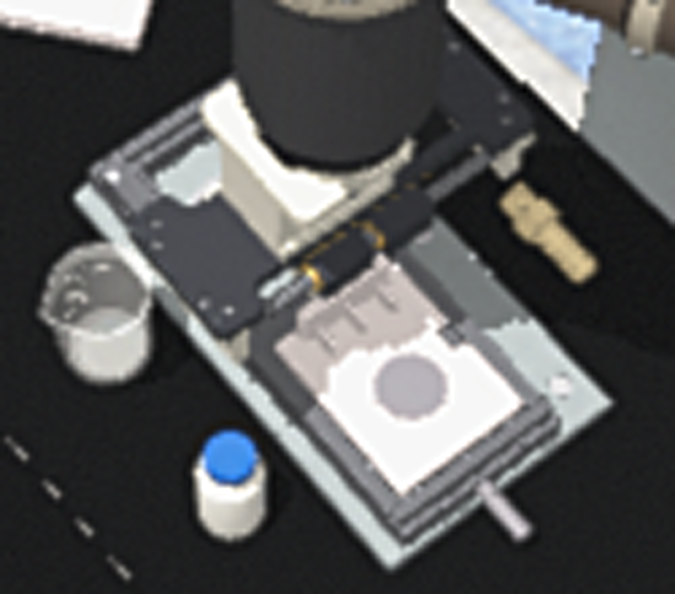

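The cover's front edge runs from (408,492) to (525,398) in the crop, just short of the end ridge. I'll convert that to holder x.

```bash
python3 - <<'E'
from h import *
import pickle
s=pickle.load(open('s0.pkl','rb'))['side']
f=lambda l:np.array(l)/5.4+[230,165]-[0.4,0.4]
R=Ro.from_euler('z',83.65,degrees=True).as_matrix();t=np.array([.52195,.01253,0])
print((onz(s,f([(408,492),(525,398)]),.040)-t)@R*1e3)
E
```

```text
[[118.43211461 -37.52858181  40.        ]
 [114.9883254   42.67001055  40.        ]]
```

The cover's origin is at about x = 65 mm. I'll push 2 mm more, back off, raise and check.

```bash
python3 -m handwheel '[[-1,-0.08,0,0,0,0,0],[-1,0,0,0,0,0,0],[-1,0.4,0,0,0,0,0],[-1,0.6,0,0,0,0,0],[-1,0,0,-1,0,0,0]]'
python3 -m handwheel '[[-1,0,0,-1,0,0,0],[-1,0,0,-1,0,0,0],[-1,0.8,0,-1,0,0,0],[-1,1,0,-1,0,0,0],[-1,1,0,-1,0,0,0]]'
python3 -m handwheel '[[-1,1,0,0,0,0,0],[-1,1,0,0,0,0,0],[-1,0,0,0,0,0,0],[-1,0,0,0,0,0,0]]'
python3 - <<'E'
from plant import *
import cv2
q=snapshot('side')
cv2.imwrite('pics/s5.png',cv2.resize(q['color'][145:285,210:370],None,fx=4.2,fy=4.2,interpolation=cv2.INTER_CUBIC)[:,:,::-1])
E
```

```text
clock: 11.52
tool_pos: [0.5187, -0.0103, 0.2536]
orientation: [179.8, -0.1, -96.3]
force: [0.5, 0.2, 0.8]
opening: 0.0007
gripper_force: 0.0
clock: 12.15
tool_pos: [0.5117, -0.0797, 0.3808]
orientation: [-180.0, 0.0, -96.3]
force: [1.0, 0.6, -0.7]
opening: 0.0005
gripper_force: 0.0
clock: 12.65
tool_pos: [0.5066, -0.1282, 0.3799]
orientation: [180.0, 0.0, -96.3]
force: [-0.2, 0.6, -0.0]
opening: 0.0005
gripper_force: 0.0
```

View pics/s5.png

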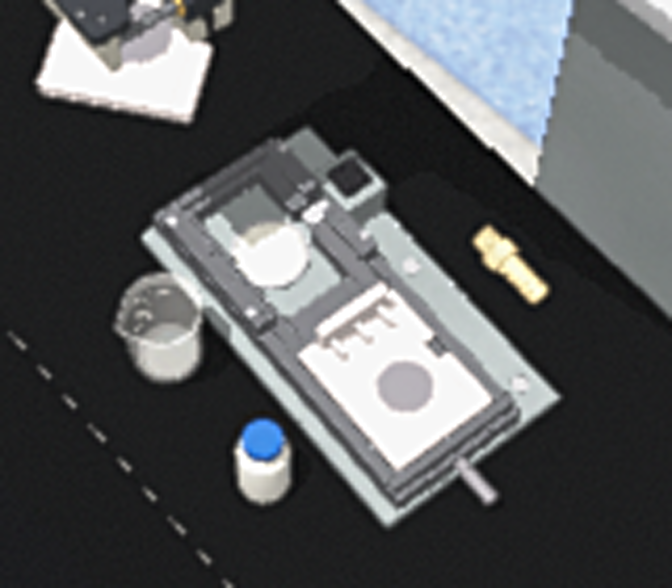

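The picture shows the cover flat on the rest (centre about (400,385)), the filter exposed at (270,255) and the tab down at (350,175). The neighbouring things have not moved.

```bash
python3 -c "
from plant import *
print(close_job())"
```

```text
the job is handed in; nothing more can be done
None
```

I handed the job in at about 12.7 s: the tab is pressed in to its hard stop, and the cover lies flat and completely on the rest. The filter is exposed, and nothing else near the holder moved in the last side-camera picture.

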